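Brake the roasting drum, then hold its index plunger out

ROBOT

A 7-joint arm with a two-finger parallel gripper is mounted at the origin on the work surface. World frame = base frame: x ahead of the robot, y to its left, z up, the work surface at z = 0. Lengths are in m, angles in rad, forces in N, time in s.
With the tool pointing down it reaches from about 0.425 to 0.875 m from the base axis. Payload 4.7 kg.
Tool frame: the origin (TCP) lies midway between the tips of the shut fingers; the grasp point (between the pads) lies 19 mm behind it; z points along the fingers, y is the direction in which the jaws open and shut (so a half turn about z gives the same grasp; the last joint's range is limited). The gripper opens to 87 mm and grips with 3 to 60 N. Pads are 19 mm wide; open, the fingers measure 117 mm over their backs; the gripper's body (75 mm by 190 mm) begins 51 mm behind the grasp point.
Start: joints at [1.226, 0.321, -0.07, 1.45, 0.023, 1.371, -0.057], TCP at [0.228, -0.609, 0.223] pointing down, gripper open.
Joint ranges: [-2.86, 2.86], [-0.3, 2.09], [-1.38, 1.24], [0.06, 2.45], [-1.56, 4.7], [0.09, 2.05], [-2.69, 2.69]. Speed limits (rad/s): [2.57, 2.57, 3.14, 3.14, 3.14, 3.14, 3.14].

INTERFACE

Orientations are given as a rotation vector (axis times angle).
In Python, from bench import get_state, eyes, job gives the robot as it stands. The module is installed in compiled form; this text tells all that it offers.
- The arm moves only by the shell command python3 -m jog 'ROWS' [FORCE]. ROWS is JSON, a list that holds one entry, the list of rows, each a list of 5 numbers: the opening, from 0 (shut) to 1 (fully open), then the shift along the tool's x, y, z in units of 40 mm (1.0 is 40 mm), then the turn about the tool's z in units of 5 degrees (1.0 is 5 degrees). In form: [[[jaw, dx, dy, dz, turn], ...]]. A call has 1 to 10 rows; each row shifts and turns the commanded pose from where the row before left it, along the tool's axes as they then stand; what a row does not reach is not made up. A row lasts 1/8 s, in which the tool goes at most 62.5 mm and 10.7 degrees, less where a joint would pass 70% of its speed; a pose out of reach is approached as far as the arm can. A call is refused whole if a number of a shift passes 1 or a number of a turn 1, either way. A call with a gripper value outside its range is refused whole. The fingers move at their own pace and stop on an object; FORCE is the grip in N (left out, the last holds). Time passes only in rows, so rows that do not move let the fingers close. It gives the time, the measured TCP pose, the force and the opening at its end, in the units of the state.
- get_state(): the state, without advancing time (a new reading comes with each control period).
- eyes.get_image(name): name is "scene" or "top" or "wrist"; returns (picture, depth): 420x560x3 uint8, red, green, blue; 420x560 float32, m along the optical axis (not along the pixel's ray), 0 where there is no reading.
- eyes.camera_params(name): a dict with "camera_matrix" (3x3 intrinsics, pixels), "pose" (4x4, takes a point from camera to world coordinates); the wrist camera has in their place "mount" (4x4, takes a point from camera to tool coordinates, whose origin is the TCP and whose axes are the flange's). Camera axes: x right, y down, z forward; pixel columns grow to the right and rows downward; lengths in m; the calibration is good to about 2 mm. A picture is of the moment at which its call begins: read the wrist's pose just before it. camera_params takes no time and is no camera call.
- job.close_job(): hands the job in, once; it reports no verdict.
The state is a dict: "time": time; "joint_positions": joint angles; "qd": joint speeds; "joint_torque": joint torques, N m; "position": TCP position; "tool_rot": TCP orientation; "ft_force": force on the tool from outside, world axes, zero at the start; "torque": the same for the moment, N m; "grip_width": opening from 0.0 (shut) to 1.0 (fully open).
Only numpy, scipy, OpenCV 4.12 (cv2) and the standard library are available. Lean on these libraries where they do the work, as an engineer would, in place of code of your own. Each camera call takes 0.05 s, during which the arm holds its last target. There are 200 camera calls.

TASK

The loaded roasting drum is to be tipped, so get it ready: first put the drum brake on by swinging the black-ball lever fully over, away from the robot, to its stop, while the index pin still locks the drum. Then pull the red knob of the sprung index plunger fully back, so that its pin is clear of the hole in the brass disc, and finish while still gripping and holding it back, with the brake left on. Leave the other things on the table where they are.

Things in the scene. Friction and masses are not known exactly. Their poses are not given: they have to be found in the camera images.
- roaster: Drum coffee roaster fixed to the table: aluminium base plate 220 (x) x 530 (y) x 12 mm, green burner, steel drum 150 mm wide along y, 262 mm tall in all. Origin at table level under the plunger bracket, z up; +x away from the robot (yaw within 0.3 rad); drum at y 95 to 290 mm, controls at the -y end. Nothing hinders a gripper coming straight down on ball or knob.
- brake_ball (a point): Black ball, 30 mm diameter, on the end of the 10 mm thick steel brake lever; origin at its centre, 120 mm from the hinge (point brake_hinge). It swings in the plane y = -150 mm of the roaster's frame. Free space all round it. Smooth: it slips out of a light pinch as it turns, and is easily pushed over from its -x side.
- brake_hinge (a point): Middle of the brake lever's hinge, 60 mm above the table between two small grey cheeks, at (0, -150, 60) mm of the roaster's frame; the hinge line runs along the roaster's y axis.
- seat_hole (a point): Mouth of the seat hole in the near face of the upright brass index disc (116 mm wide, 12 mm thick), at (0, 22, 227) mm of the roaster's frame. Between it and the red knob are the grey bracket (36 mm wide, 244 mm tall, y -18 to -6 mm) and the plunger's steel barrel (18 mm thick, y -34 to 4 mm).
- brake (a joint): Brake lever angle, rad. 0: off, leaning 0.75 from upright to the roaster's -x (robot side), ball at (-82, -150, 148) mm of the roaster's frame; grows as it swings over to +x; 1.0: on, at its stop, leaning 0.25 past upright, ball at (30, -150, 176) mm. Starts between 0 and 0.25. About 5 N at the ball moves it; friction keeps it where it is left.
- plunger_knob (a point): Red cylindrical knob of the index plunger, 26 mm diameter, 26 mm long, lying along the roaster's y axis; origin at its centre, axes parallel to the roaster's. With the pin home it is at (0, -59, 227) mm of the roaster's frame; it is pulled straight back along the roaster's -y.
- plunger (a joint): How far the plunger is drawn back, m. 0: spring holds the pin home, 10 mm deep in the disc's hole; 0.020: fully back against its stop. The return spring pulls with 5 N at 0 rising to 10 N at 0.020 and snaps the pin home when let go.
- phone: phone with black case and dark green screen lying flat, 72 x 148 x 9 mm, near the roaster's robot side; origin centre of underside
- thermometer: black thermometer handset with a small red key, 65 x 125 x 24 mm, lying near the roaster's robot side; origin centre of underside
- cup: small brass dosing cup, 48 mm wide, 40 mm tall, standing on the roaster's base plate below and beyond the plunger; origin centre of underside
- jar: amber glass jar with a steel cap, 80 mm wide, 110 mm tall, on the table to the right of the brake lever; origin centre of underside
- mug: white mug, 80 mm wide, 90 mm tall; origin centre of underside
- bowl: steel bowl, 150 mm wide, 50 mm tall; origin centre of underside
- spoon: spoon with a wooden handle lying on the table; origin on its underside, x along it

How it is judged:
On the way, in this order (a step that is already met when the one before it is completed fails the run):
1. the brake lever is swung over to its stop while the index pin is still home (value of joint brake above 0.92 rad and value of joint plunger below 0.004 m), for 0.2 s.
2. the plunger is pulled fully back by the fingers (value of joint plunger above 0.0165 m and contact force between the fingers and plunger above 3 N), for 0.3 s.
At the end, for the whole second after the job is handed in: The brake lever is within 0.08 rad of its stop, the plunger is drawn back by more than 16.5 mm of its 20 mm and the fingers are holding it there (contact force over 3 N); every bystander is within 30 mm of where it started (all of step 2 and value of joint brake above 0.92 rad and distance of each of phone, thermometer, cup, jar, mug, bowl, spoon from where it was at the start of the episode below 0.03 m); the arm keeps its last pose, push and grip.
It fails at once if the index pin is drawn while the brake is off (value of joint plunger above 0.006 m and value of joint brake below 0.85 rad).
It fails at once if a bystander is knocked away (distance of any of phone, thermometer, cup, jar, mug, bowl, spoon from where it was at the start of the episode above 0.03 m).
It fails at once if a vessel is tipped (angle between any of cup, jar, mug, bowl's own z axis and vertical above 0.5 rad).
It also fails if it takes over 42 s, if anything falls off the work surface, if the arm or the gripper's body presses on something with over 40 N, if the wrist force passes 120 N, or if a joint passes its speed limit or range.

## Working session

There is one attempt and no reset: what is moved stays moved. The work goes in short steps, Python scripts to look and compute and a shell command to move; the robot and the scene stay as the last step left them, time stands still between calls to the robot, and variables do not carry over. Pictures are saved under pics/ and viewed, about 8 in all and at most 12, crops included, and the job is handed in when it is done.

```bash
mkdir -p pics; cat > h.py <<'E'
import numpy as np, cv2
from scipy.spatial.transform import Rotation as R
from bench import get_state, eyes, job
def snap(n,f,crop=None,s=1):
    im,d=eyes.get_image(n); np.save('pics/'+f+'_d.npy',d); np.save('pics/'+f+'_i.npy',im)
    a=im[...,::-1]
    if crop: r0,r1,c0,c1=crop; a=a[r0:r1,c0:c1]
    cv2.imwrite('pics/'+f+'.png',cv2.resize(a,None,fx=s,fy=s,interpolation=cv2.INTER_CUBIC)); return im,d
def world(n,d):
    p=eyes.camera_params(n);K=p['camera_matrix']
    if 'pose' in p: T=np.array(p['pose'])
    else:
        s=get_state();B=np.eye(4);B[:3,:3]=R.from_rotvec(s['tool_rot']).as_matrix();B[:3,3]=s['position'];T=B@np.array(p['mount'])
    v,u=np.mgrid[:d.shape[0],:d.shape[1]]
    P=np.stack([(u-K[0][2])/K[0][0]*d,(v-K[1][2])/K[1][1]*d,d],-1)
    return P@T[:3,:3].T+T[:3,3]
E
python3 - <<'E'
from h import *
np.set_printoptions(precision=3,suppress=True)
s=get_state();print(s);print(R.from_rotvec(s['tool_rot']).as_matrix())
for n in('top','scene'):
    im,d=snap(n,n+'1',s=1.4)
    W=world(n,d);np.save('pics/%s1_w.npy'%n,W)
    i=im.astype(int)
    red=(i[...,0]>110)&(i[...,1]<60)&(i[...,2]<60)&(W[...,2]>.15)
    print(n,red.sum(),np.median(W[red],0) if red.any() else 0)
E
```

```text
{'time': 0.0, 'joint_positions': array([ 1.226,  0.322, -0.07 ,  1.452,  0.023,  1.371, -0.057]), 'qd': array([-0.   ,  0.   ,  0.001, -0.001,  0.001,  0.001, -0.001]), 'joint_torque': array([  0.   , -49.128,  -0.403, -31.253,  -0.064,   0.044,   0.   ]), 'position': array([ 0.228, -0.608,  0.221]), 'tool_rot': array([-3.089, -0.56 ,  0.001]), 'ft_force': array([ 0.034, -0.215, -0.367]), 'torque': array([-0.032, -0.005, -0.005]), 'grip_width': 1.0009356875587263}
[[ 0.936  0.351 -0.001]
 [ 0.351 -0.936  0.002]
 [-0.    -0.002 -1.   ]]
top 10 [ 0.595 -0.049  0.24 ]
scene 51 [ 0.603 -0.048  0.239]
```

View pics/top1.png

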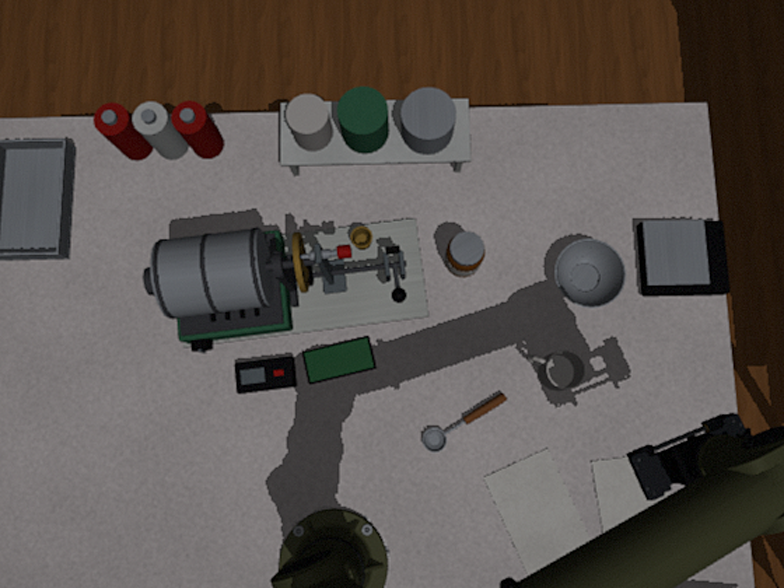

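View pics/scene1.png

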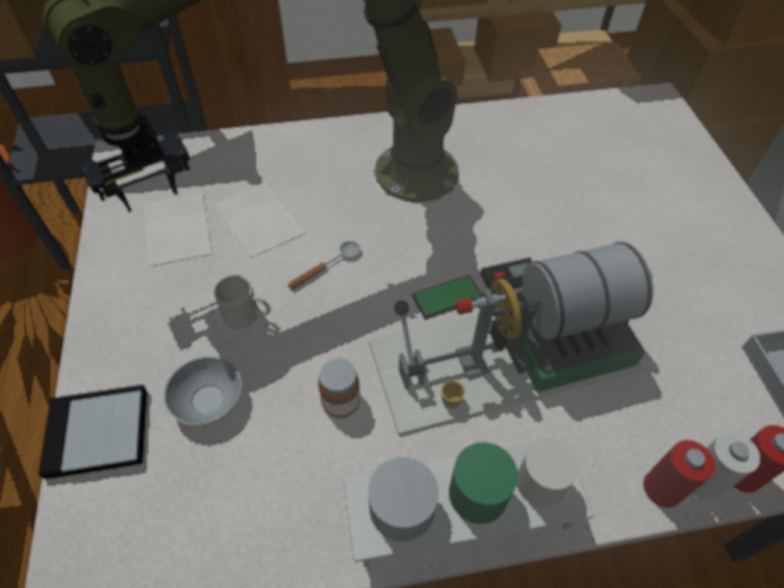

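Top view: the red knob is at (345,251) of the enlarged picture, the ball at (399,295), and the base plate's right edge runs (415,218)–(428,318). In the scene view the ball is at (401,307) and the knob at (465,306). Next I measure these.

```bash
python3 - <<'E'
from h import *
np.set_printoptions(precision=3,suppress=True)
for n,ps in(('top',dict(knob=(345,251),ball=(399,295),brc=(426,316),trc=(414,220),disc=(299,262),jar=(465,245))),('scene',dict(knob=(465,306),ball=(401,307),cup=(453,388),jar=(340,370)))):
    W=np.load(f'pics/{n}1_w.npy');d=np.load(f'pics/{n}1_d.npy')
    for k,(u,v) in ps.items():
        u=round(u/1.4);v=round(v/1.4);w=W[v-4:v+5,u-4:u+5].reshape(-1,3)
        m=w[w[:,2]>np.max(w[:,2])-.02]; print(n,k,W[v,u],'hi:',len(m),m.mean(0),m[:,2].max())
    im=np.load(f'pics/{n}1_i.npy').astype(int)
    red=(im[...,0]>1.8*im[...,1])&(im[...,0]>1.8*im[...,2])&(W[...,2]>.2)&(W[...,0]>.45)&(W[...,0]<.8)&(abs(W[...,1]+.05)<.1)
    w=W[red];print('red',len(w),w.min(0),w.max(0),w.mean(0))
    br=(im[...,0]>1.5*im[...,2])&(W[...,2]>.2)&(W[...,0]>.45)&(W[...,0]<.8)&(abs(W[...,1]-.05)<.08)&~red
    w=W[br];print('brass',len(w),w.mean(0),np.linalg.svd(w-w.mean(0))[2][2] if len(w)>3 else 0)
    # ball+lever cluster
    m=(W[...,2]>.08)&(W[...,2]<.2)&(abs(W[...,1]+.15)<.04)&(W[...,0]>.4)&(W[...,0]<.8);w=W[m];print('lever',len(w))
    for z in np.arange(.08,.2,.02):
        q=w[(w[:,2]>z)&(w[:,2]<=z+.02)]
        if len(q):print(z,len(q),q.mean(0))
E
```

```text
top knob [ 0.598 -0.048  0.236] hi: 79 [ 0.597 -0.048  0.238] 0.245877313127002
top ball [ 0.525 -0.146  0.163] hi: 78 [ 0.526 -0.146  0.16 ] 0.16690052471210803
top brc [ 0.504 -0.201  0.013] hi: 72 [ 0.506 -0.202  0.005] 0.01684948078716597
top trc [ 0.717 -0.182  0.015] hi: 2 [ 0.312 -0.148  1.418] 1.41791859710439
top disc [0.577 0.033 0.243] hi: 54 [0.579 0.037 0.239] 0.2464874694252006
top jar [ 0.635 -0.28   0.111] hi: 81 [ 0.635 -0.281  0.11 ] 0.11547937180637557
red 86 [ 0.585 -0.058  0.23 ] [ 0.61  -0.035  0.246] [ 0.597 -0.046  0.237]
brass 243 [0.583 0.038 0.229] [ 0.09  -0.988  0.123]
lever 216
0.08 89 [ 0.618 -0.135  0.09 ]
0.1 18 [ 0.574 -0.14   0.109]
0.12000000000000001 14 [ 0.553 -0.143  0.128]
0.14 52 [ 0.525 -0.145  0.155]
0.16000000000000003 43 [ 0.528 -0.146  0.163]
scene knob [ 0.608 -0.046  0.237] hi: 77 [ 0.606 -0.046  0.236] 0.24349379592486364
scene ball [ 0.537 -0.147  0.162] hi: 76 [ 0.534 -0.146  0.159] 0.16687455746692603
scene cup [ 0.657 -0.059  0.029] hi: 41 [ 0.658 -0.058  0.042] 0.05264467667530259
scene jar [ 0.626 -0.277  0.113] hi: 81 [ 0.624 -0.277  0.11 ] 0.1150364440955014
red 79 [ 0.592 -0.059  0.227] [ 0.613 -0.034  0.243] [ 0.604 -0.047  0.237]
brass 307 [0.602 0.039 0.225] [ 0.145 -0.981  0.128]
lever 295
0.08 128 [ 0.62  -0.136  0.09 ]
0.1 32 [ 0.569 -0.142  0.111]
0.12000000000000001 33 [ 0.552 -0.143  0.129]
0.14 61 [ 0.537 -0.147  0.153]
0.16000000000000003 41 [ 0.531 -0.145  0.163]
```

Knob at about (0.600,-0.047,0.227) and ball at about (0.532,-0.146,0.150). The plate edge, lever and disc agree on a yaw of about 0.11. Heights match the given geometry. Plan: shut the fingers, turn so the jaw axis lies along the roaster's x, and push the ball over.

```bash
python3 -m jog '[[[0,0.7,-0.6,0,0],[0,0.9,-0.8,0,0],[0,0.95,-0.82,0,0],[0,0.95,-0.82,0,0],[0,0.95,-0.82,0,0],[0,0.95,-0.82,0,0],[0,0.95,-0.82,0,0],[0,0.95,-0.82,0,0],[0,0.95,-0.82,0,0],[0,0.7,-0.6,0,0]]]' 20
python3 -m jog '[[[0,0,0,0,-1],[0,0,0,0,-1],[0,0,0,0,-1],[0,0,0,0,-1],[0,0,0,0,-1],[0,0,0,0,-1],[0,0,0,0,-1],[0,0,0,0,-1],[0,0,0,0,-1],[0,0,0,0,-1]]]'
python3 -m jog '[[[0,0,0,0,-1],[0,0,0,0,-1],[0,0,0,0,-1],[0,0,0,0,-1],[0,0,0,0,-1],[0,0,0,0,0],[0,0,0,0,0]]]'
python3 - <<'E'
from h import *
np.set_printoptions(precision=3,suppress=True)
s=get_state();print(s['position'],s['joint_positions'],s['ft_force']);M=R.from_rotvec(s['tool_rot']).as_matrix();print(M)
im,d=snap('wrist','w1',s=1.4);np.save('pics/w1_w.npy',world('wrist',d))
E
```

```text
time: 1.35
position: [0.4554, -0.1906, 0.2223]
tool_rot: [-3.09, -0.564, 0.0]
ft_force: [0.2, -0.1, 0.1]
grip_width: 0.022
time: 2.6
position: [0.4544, -0.1929, 0.2221]
tool_rot: [-2.561, -1.818, 0.001]
ft_force: [-0.0, 0.1, 0.7]
grip_width: 0.004
time: 3.48
position: [0.4546, -0.193, 0.2224]
tool_rot: [-2.113, -2.325, 0.0]
ft_force: [-0.3, -0.6, 0.9]
grip_width: 0.006
[ 0.455 -0.193  0.222] [ 0.792  0.006 -0.443  1.814  0.003  1.323  0.444] [-0.324 -0.555  0.899]
[[-0.095  0.995 -0.   ]
 [ 0.995  0.095  0.   ]
 [ 0.    -0.    -1.   ]]
```

View pics/w1.png

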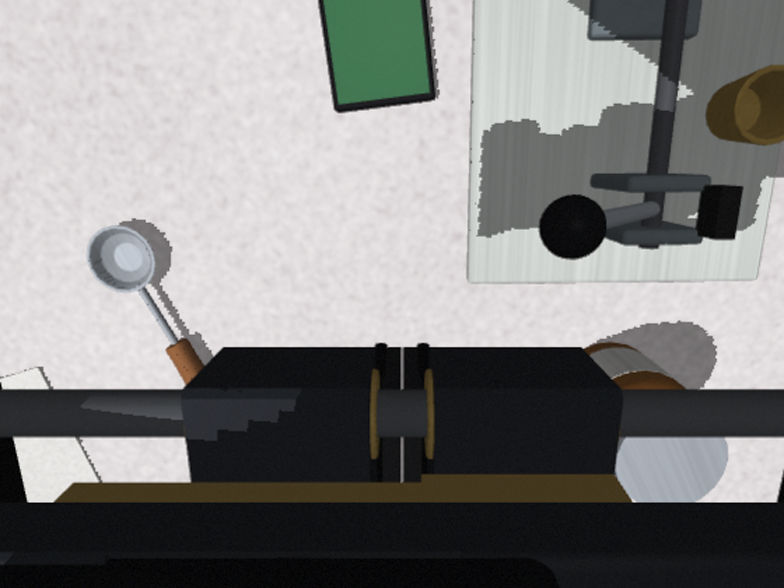

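Wrist view: ball at (573,226), plate corner at (469,280), and the plate edges are nearly square to the picture. So the tool is close to aligned with the roaster.

```bash
python3 - <<'E'
from h import *
np.set_printoptions(precision=3,suppress=True)
W=np.load('pics/w1_w.npy')
g=lambda u,v:W[round(v/1.4),round(u/1.4)]
ball=g(573,226);print('ball top pt',ball)
w=W[(np.linalg.norm(W-[.53,-.146,.15],axis=2)<.03)&(W[...,2]>.152)];
A=np.c_[2*w,np.ones(len(w))];c=np.linalg.lstsq(A,(w**2).sum(1),rcond=None)[0];print('ball fit',len(w),c[:3],np.sqrt(c[3]+c[:3]@c[:3]))
a=g(474,278);b=g(752,276);c2=g(478,20);print(a,b,c2,'yaw',np.arctan2(*(b-a)[[1,0]]),np.arctan2(-(c2-a)[0],(c2-a)[1]))
print('cheeks',g(648,182),g(655,238))
s=get_state();M=R.from_rotvec(s['tool_rot']).as_matrix()
print('tool-frame ball rel',M.T@(c[:3]-s['position'])/.04)
E
```

```text
ball top pt [ 0.526 -0.143  0.164]
ball fit 1632 [ 0.53  -0.145  0.15 ] 0.014458299545091948
[ 0.512 -0.203  0.012] [ 0.722 -0.181  0.01 ] [ 0.491 -0.028  0.012] yaw 0.10537408802874586 0.12380127017742693
cheeks [ 0.596 -0.121  0.078] [ 0.607 -0.153  0.078]
tool-frame ball rel [1.013 1.997 1.815]
```

```bash
python3 -m jog '[[[0,0.5,0,0.8,-0.2],[0,0.5,0,0.8,0],[0,0,0.2,0.6,0],[0,0,0.4,0,0],[0,0,0.4,0,0],[0,0,0.4,0,0],[0,0,0.4,0,0],[0,0,0.4,-0.1,0],[0,0,0.4,-0.1,0]]]'
python3 -m jog '[[[0,0,0.4,-0.1,0],[0,0,0.4,-0.1,0],[0,0,0.3,-0.1,0],[0,0,0.2,0,0],[0,0,0,0,0]]]'
python3 - <<'E'
from h import *
np.set_printoptions(precision=3,suppress=True)
im,d=snap('scene','s2',crop=(180,300,240,400),s=4);W=world('scene',d)
print(get_state()['ft_force'])
E
```

```text
time: 4.65
position: [0.5501, -0.1452, 0.1466]
tool_rot: [-2.094, -2.338, 0.016]
ft_force: [-8.4, -2.3, 10.1]
grip_width: 0.005
time: 5.28
position: [0.6064, -0.1354, 0.1545]
tool_rot: [2.09, 2.344, 0.002]
ft_force: [-1.8, -1.3, 0.5]
grip_width: 0.007
[-0.581 -0.125  0.309]
```

View pics/s2.png

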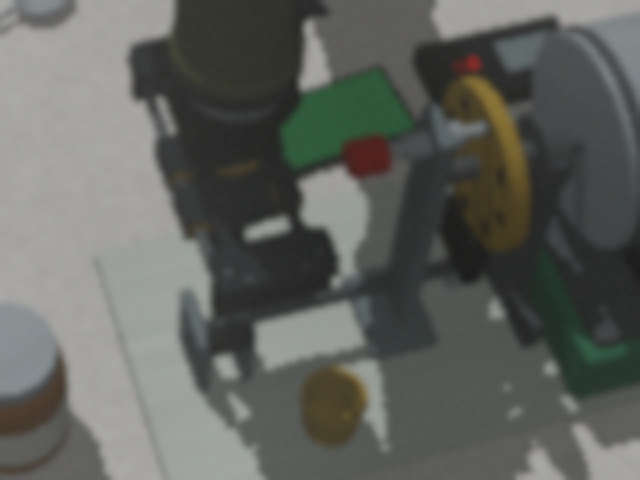

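The view shows the gripper hiding the ball, so this picture does not settle whether the lever is at its stop. I'll push on and watch the force.

```bash
for k in 1; do python3 -m jog '[[[0,0,0.1,0,0],[0,0,0,0,0]]]'; done; python3 -m jog '[[[0,0,0.15,0,0],[0,0,0,0,0]]]';python3 -m jog '[[[0,0,0.15,0,0],[0,0,0,0,0],[0,0,0,0,0]]]'
```

```text
time: 5.58
position: [0.6092, -0.1346, 0.1545]
tool_rot: [-2.09, -2.345, 0.0]
ft_force: [-4.2, -0.8, 1.3]
grip_width: 0.002
time: 5.82
position: [0.614, -0.1341, 0.154]
tool_rot: [-2.089, -2.343, 0.004]
ft_force: [-6.8, -1.5, 1.4]
grip_width: 0.005
time: 6.2
position: [0.6143, -0.1341, 0.1538]
tool_rot: [-2.084, -2.335, 0.018]
ft_force: [-23.5, 0.2, 10.3]
grip_width: 0.004
```

The force rose to 23 N with no further motion, so the lever is on its stop. I'll back off, rise, and look.

```bash
python3 -m jog '[[[0,0,-0.6,0,0],[0,0,-0.8,0,0],[0,0,-0.3,-0.8,0],[0.5,0,0,-1,0],[0.9,0,0,-1,0],[0.9,0,0,-1,0],[0.9,0,0.4,0,0],[0.9,0,0.8,0,0],[0.9,0,0,0,0]]]' 
python3 - <<'E'
from h import *
np.set_printoptions(precision=3,suppress=True)
s=get_state();print(s['position'],s['ft_force']);M=R.from_rotvec(s['tool_rot']).as_matrix();print(M[:,0])
im,d=snap('wrist','w2',s=1.4);W=world('wrist',d);np.save('pics/w2_w.npy',W)
i=im.astype(int);red=(i[...,0]>1.8*i[...,1])&(i[...,0]>1.8*i[...,2])&(W[...,2]>.2)&(abs(W[...,1]+.05)<.06)
w=W[red];v,u=np.nonzero(red);print(len(w),u.mean()*1.4,v.mean()*1.4,w.min(0),w.max(0),w.mean(0))
t=w[w[:,2]>w[:,2].max()-.004];print('top',t.mean(0))
E
```

```text
time: 7.32
position: [0.6037, -0.1343, 0.3049]
tool_rot: [-2.087, -2.347, -0.004]
ft_force: [0.5, 0.4, -0.8]
grip_width: 0.602
[ 0.604 -0.134  0.305] [ 0.501  0.433 -0.827]
[-0.117  0.993  0.002]
1771 415.51936758893277 119.30592885375493 [ 0.586 -0.11   0.227] [ 0.617 -0.033  0.467] [ 0.599 -0.047  0.239]
top [ 0.595 -0.066  0.467]
```

View pics/w2.png

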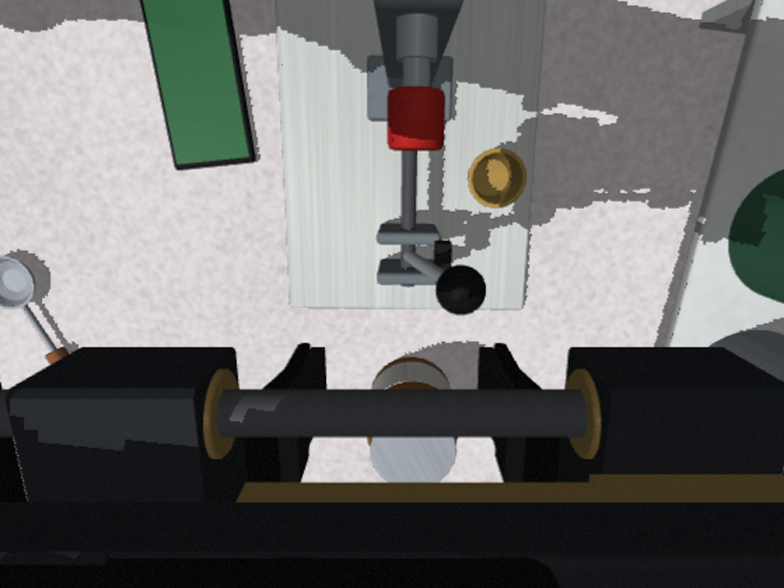

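The ball (461,289) now lies beyond the hinge (408,255), and the red knob is at (416,118). I'll fit both.

```bash
python3 - <<'E'
from h import *
np.set_printoptions(precision=4,suppress=True)
W=np.load('pics/w2_w.npy');im=np.load('pics/w2_i.npy').astype(int)
b=W[round(289/1.4),round(461/1.4)];w=W[(np.linalg.norm(W-(b-[0,0,.015]),axis=2)<.02)&(W[...,2]>b[2]-.012)]
c=np.linalg.lstsq(np.c_[2*w,np.ones(len(w))],(w**2).sum(1),rcond=None)[0];ball=c[:3];print('ball',ball,np.sqrt(c[3]+ball@ball))
red=(im[...,0]>1.8*im[...,1])&(im[...,0]>1.8*im[...,2])&(abs(W[...,2]-.23)<.02)&(np.linalg.norm(W[...,:2]-[.6,-.047],axis=2)<.03)
t=W[red];yaw=.115;ex=np.array([np.cos(yaw),np.sin(yaw),0]);ey=np.array([-np.sin(yaw),np.cos(yaw),0])
p=t@np.c_[ex,ey];lo,hi=np.percentile(p,[1,99],axis=0);print('extent',hi-lo,'zmax',np.percentile(t[:,2],98))
k=ex*(lo+hi)[0]/2+ey*(lo+hi)[1]/2;k[2]=.227;print('knob',k)
h=k-ey*.091;print('hinge',h,'ball ahead of hinge',(ball-h)@ex)
s=get_state();M=R.from_rotvec(s['tool_rot']).as_matrix()
print('tcp move units',M.T@(k-[0,0,.019]-s['position'])/.04,s['position'],s['grip_width'])
E
```

```text
ball [ 0.6384 -0.1338  0.1769] 0.014495196290064105
extent [0.0243 0.0249] zmax 0.24062024381096525
knob [ 0.5995 -0.0466  0.227 ]
hinge [ 0.6099 -0.137   0.227 ] ball ahead of hinge 0.028676257328192744
tcp move units [2.1919 0.1807 2.4323] [ 0.6026 -0.1347  0.3051] 0.6521509429991711
```

The ball sits 28.7 mm past the hinge (30 expected at the stop), so the brake is on. Going to the knob.

```bash
python3 -m jog '[[[0.9,0.6,0.1,0,0],[0.9,0.8,0.08,0,0],[0.9,0.6,0,0,0],[0.9,0.17,0,0,0],[0.9,0,0,0,0],[0.9,0,0,0.7,0],[0.9,0,0,0.8,0],[0.9,0,0,0.6,0],[0.9,0,0,0.3,0],[0.9,0,0,0,0]]]' 45
python3 -m jog '[[[0,0,0,0,0],[0,0,0,0,0],[0,0,0,0,0],[0,0,0,0,0],[0,0,0,0,0],[0,0,0,0,0]]]' 45
```

```text
time: 8.62
position: [0.5984, -0.0499, 0.2099]
tool_rot: [-2.092, -2.343, 0.001]
ft_force: [-0.0, 0.5, -0.1]
grip_width: 0.901
time: 9.38
position: [0.5993, -0.0487, 0.2106]
tool_rot: [2.09, 2.344, 0.002]
ft_force: [10.8, 0.8, -4.0]
grip_width: 0.304
```

```bash
python3 -m jog '[[[0,-0.1,0.03,0,0],[0,-0.1,0,0,0],[0,-0.1,0,0,0],[0,-0.1,0,0,0],[0,-0.1,0,0,0],[0,0,0,0,0],[0,0,0,0,0]]]'
python3 -m jog '[[[0,-0.08,0,0,0],[0,0,0,0,0],[0,0,0,0,0]]]'
```

```text
time: 10.25
position: [0.6015, -0.0636, 0.2105]
tool_rot: [-2.083, -2.345, -0.005]
ft_force: [-2.1, 8.5, 1.4]
grip_width: 0.289
time: 10.62
position: [0.6018, -0.0663, 0.2105]
tool_rot: [-2.082, -2.345, -0.005]
ft_force: [-2.1, 9.6, 1.1]
grip_width: 0.284
```

```bash
python3 -m jog '[[[0,-0.08,0,0,0],[0,0,0,0,0],[0,0,0,0,0]]]'
python3 -m jog '[[[0,-0.08,0,0,0],[0,0,0,0,0],[0,0,0,0,0],[0,0,0,0,0]]]'
python3 - <<'E'
from h import *
np.set_printoptions(precision=4,suppress=True)
s=get_state();print(s['position'],s['ft_force'])
im,d=snap('scene','s3',crop=(180,280,260,400),s=5);im,d2=snap('wrist','w3',s=1.4)
E
```

```text
time: 11.0
position: [0.602, -0.0686, 0.2105]
tool_rot: [-2.081, -2.345, -0.006]
ft_force: [-1.3, 10.1, 2.3]
grip_width: 0.284
time: 11.5
position: [0.6021, -0.0686, 0.2105]
tool_rot: [-2.076, -2.345, -0.009]
ft_force: [-4.2, 14.9, 2.2]
grip_width: 0.283
[ 0.6021 -0.0686  0.2105] [-4.1649 14.8739  2.2145]
```

View pics/s3.png

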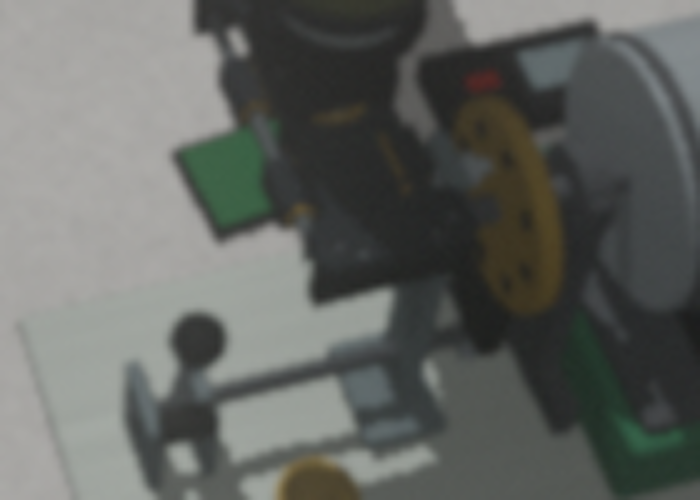

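View pics/w3.png

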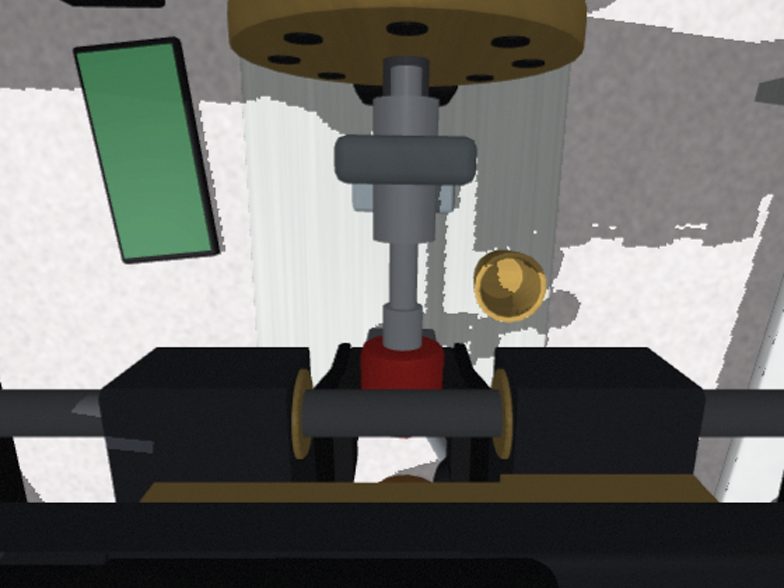

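The plunger stopped after about 20 mm, and the force rose from 10 to 15 N at the stop. The wrist view shows the knob (402,365) between the pads and the rod drawn out. The scene view shows the ball (198,340) still over. One last check of the ball's position, then I hand in.

```bash
python3 - <<'E'
from h import *
np.set_printoptions(precision=4,suppress=True)
W=world('scene',np.load('pics/s3_d.npy'));b=W[180+68,260+40];w=W[(np.linalg.norm(W-b,axis=2)<.02)&(W[...,2]>.16)]
print('ball near',b,w.mean(0),w[:,2].max())
s=get_state();print(s['time'],s['position'],s['ft_force'],s['grip_width'])
if w[:,0].mean()>.62: print('close',job.close_job())
E
```

```text
ball near [ 0.6451 -0.1322  0.1841] [ 0.6431 -0.1345  0.1849] 0.19409347711554192
11.6 [ 0.6021 -0.0686  0.2105] [-4.4576 15.1882  2.0931] 0.2889419493791478
the job is handed in; nothing more can be done
close None
```

The brake is on, the index plunger is fully back and still gripped, and the job was handed in at 11.6 s; it reports no verdict.

- **Brake:** I pushed the ball over with shut fingers until the force reached about 23 N with no further motion. A wrist-camera fit then put the ball 28.7 mm past the hinge (30 mm expected at the stop). It was still over in the last scene picture.
- **Plunger:** I gripped the red knob at 45 N and drew it back about 20 mm to its stop. The pull rose from 10 N to 15 N with no further motion. The opening of about 25 mm matches the 26 mm knob, and the last wrist picture shows it between the pads.
- **Other objects:** The last pictures show the phone and cup apparently undisturbed. I did not measure any of the other objects again, but nothing unexpected touched the arm.
- **Checks:** No check failed. One was inconclusive: the gripper hid the ball in the first scene picture after the push, so the wrist picture settled it.

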